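Put the carver's tools away in the fitted tray

TASK

Put the four tools scattered on the bench (mallet, gouge, hand plane and sharpening stone) away in the fitted tool tray, each laid flat on the floor of the pocket that is cut to its shape, set down gently and not dropped. The plain wood block and the bare handle blank are raw stock, not tools: leave them lying where they are.

Things in the scene. Friction and masses are not known exactly. Their poses are not given: they have to be found in the camera images.
- mallet_head (a point): Small wooden mallet on its side, a tool: dark head 40 mm (along x) x 60 mm (along y, between its striking faces, where it can be gripped) x 44 mm high; pale handle 20 x 18 mm thick, 90 mm long towards -x, at half height, clear of the bench. About 200 g, balanced at the head. Point: centre of the head, 22 mm up; z up.
- gouge_grip (a point): Carving gouge, a tool: octagonal wooden handle 26 mm thick, 64 mm long, lying on a flat; steel blade 12 mm wide towards -x, clear of the bench; 126 mm overall, about 70 g. Point: on the handle's axis, 13 mm up, near the balance; the handle runs from 12 mm on its -x side to 52 mm on its +x side, the blade tip is 74 mm to -x. x along it, y across, z up.
- plane_mid (a point): Small wooden hand plane, a tool: pale body 130 x 50 x 34 mm, a steel iron and dark wedge leaning out of the slot in its top to 55 mm above the sole. About 260 g. Point: centre of the body, 17 mm up. x along it, y across, z up.
- stone_mid (a point): Grey sharpening stone of two layers, a tool: bar 90 x 36 x 25 mm, about 200 g. Point: its centre, 12.5 mm up. x along it, y across, z up.
- block_mid (a point): Plain pale wood block, raw stock, 120 x 48 x 34 mm: like the plane's body but no slot or iron. Stays where it lies. Point: its centre, 17 mm up. x along it, y across, z up.
- blank_mid (a point): Bare octagonal handle blank, raw stock, 105 mm long, 28 mm thick: like the gouge's handle but all wood, no blade. Stays where it lies. Point: its centre, 14 mm up. x along it, y across, z up.
- mallet_pocket_floor (a point): Mallet's T-shaped pocket in the tray: the head goes between walls 56 mm apart, the handle in a slot 36 mm wide towards -x. All pockets are 10 mm deep (rims 22 mm above the bench), about 8 mm larger all round than the tool. Point: on the pocket's floor 12 mm above the bench, mid-groove, straight under where the tool's own point belongs; x along the pocket, y across, z up.
- gouge_pocket_floor (a point): Gouge's pocket in the tray: 42 mm wide for the handle, narrowing to 28 mm for the blade towards -x. A finger groove 46 mm wide, as deep as the pockets, runs along y across all four liners for the fingers. Point: on the pocket's floor 12 mm above the bench, mid-groove, straight under where the tool's own point belongs; x along the pocket, y across, z up.
- plane_pocket_floor (a point): Plane's pocket: the largest rectangle, 146 x 66 mm. The tray is fixed: a dark frame 30 mm high, cut low at the groove's ends, with four wooden liners side by side at 92 mm pitch, in any order, one pocket each. Point: on the pocket's floor 12 mm above the bench, mid-groove, straight under where the tool's own point belongs; x along the pocket, y across, z up.
- stone_pocket_floor (a point): Sharpening stone's pocket in the tray: the smallest rectangle, 106 x 52 mm. Point: on the pocket's floor 12 mm above the bench, mid-groove, straight under where the tool's own point belongs; x along the pocket, y across, z up.
Not all that is in view belongs to the job. Leave any blue look-alike of the part that bears plane_mid alone.

How it is judged:
By the outcome, as a careful person would: the job done as asked, in the order asked, and still so for the second after the job is handed in, with the robot touching nothing.
It also fails if it takes over 112 s, if anything falls off the work surface, if the arm or the gripper's body presses on something with over 40 N, if the wrist force passes 120 N, or if a joint passes its speed limit or range.

ROBOT

A 7-joint arm with a two-finger parallel gripper is mounted at the origin on the work surface. World frame = base frame: x ahead of the robot, y to its left, z up, the work surface at z = 0. Lengths are in mm, angles in rad, forces in N, time in s.
With the tool pointing down it reaches from about 400 to 875 mm from the base axis. Payload 4.4 kg.
Tool frame: the origin (TCP) lies midway between the tips of the shut fingers; the grasp point (between the pads) lies 19 mm behind it; z points along the fingers, y is the line along which they close (so a half turn about z gives the same grasp; the last joint's range is limited). The gripper opens to 85 mm and grips with 20 to 120 N. Pads are 22 mm wide; open, the fingers measure 114 mm over their backs; the gripper's body (76 mm by 85 mm) begins 54 mm behind the grasp point. The pads swing forward as they close: fully open they stand 13 mm farther back than shut.
Start: joints at [-1.256, 0.628, 0.038, 1.517, -0.027, 0.996, -0.02], TCP at [241.559, 603.463, 231.313] pointing down, gripper open.
Joint ranges: [-3.06, 3.06], [-0.37, 2.12], [-1.25, 1.32], [0.18, 2.47], [-1.1, 4.24], [0.23, 1.98], [-2.94, 2.94]. Speed limits (rad/s): [2.57, 2.57, 3.14, 3.14, 3.14, 3.14, 3.14].

INTERFACE

Orientations are given as a rotation vector (axis times angle).
In Python, from workcell import env gives the robot as it stands. The module is installed in compiled form; this text tells all that it offers.
- The arm moves only by the shell command python3 -m creep 'ROWS' [FORCE]. ROWS is a JSON object of lists of equal length, an entry for each row: "offset": the shift along the tool's x, y, z in cm, a list of three; "rot": the turn, a rotation vector about the tool's x, y, z in rad, a list of three; "jaw": the closure in counts, from 0 (fully open) to 255 (shut). In form: {"offset": [[tx, ty, tz], ...], "rot": [[rx, ry, rz], ...], "jaw": [jaw, ...]}. A call has exactly 5 rows; each row is the pose to reach, as a shift and turn from the pose commanded when the call began, along the tool's axes at that moment; what a row does not reach only later rows make up. A row lasts 1/12 s, in which the tool goes at most 41.7 mm and 7.16 degrees, less where a joint would pass 70% of its speed; a pose out of reach is approached as far as the arm can. A call with a gripper value outside its range is refused whole. The fingers move at their own pace and stop on an object; FORCE is the grip in N (left out, the last holds). Time passes only in rows, so rows that repeat a pose let the fingers close, or fill a call up. It gives the time, the measured TCP pose, the force, the opening and the grip force at its end, in the units of the state.
- env.observe(): the state, without advancing time (a new reading comes with each control period).
- env.read_camera(name): name is "scene" or "side" or "wrist"; returns the picture (420x560x3 uint8, red, green, blue); there is no depth.
- env.camera_info(name): a dict with "K" (3x3 intrinsics, pixels), "world_to_cam" (4x4, takes a point from world to camera coordinates). Camera axes: x right, y up, looking along -z (the intrinsics and any distortion apply to the point x, -y, -z); pixel columns grow to the right and rows downward; lengths in mm; the calibration is good to about 2 mm. A picture is of the moment at which its call begins: read the wrist's pose just before it. camera_info takes no time and is no camera call; for the wrist camera it gives the pose at the moment of the call.
- env.finish_job(): hands the job in; it is judged then, once.
The state is a dict: "time": time; "joint_positions": joint angles; "joint_velocities": joint speeds; "effort": joint torques, N m; "eef_pos": TCP position; "orientation": TCP orientation; "wrist_force": force on the tool from outside, world axes, zero at the start; "torque": the same for the moment, N m; "finger_gap": finger opening in mm; "finger_force": force on a finger pad.
Only numpy, scipy, OpenCV 4.12 (cv2) and the standard library are available. Lean on these libraries where they do the work, as an engineer would, in place of code of your own. Each camera call takes 0.05 s, during which the arm holds its last target. There are 200 camera calls.

## Working session

There is one attempt and no reset: what is moved stays moved. The work goes in short steps, Python scripts to look and compute and a shell command to move; the robot and the scene stay as the last step left them, time stands still between calls to the robot, and variables do not carry over. Pictures are saved under pics/ and viewed, at most 17 in all, crops included, and the job is handed in when it is done.

```bash
mkdir -p pics; python3 - <<'E'
from workcell import env
import cv2
for n in("scene","side"):
    cv2.imwrite(f"pics/{n}0.png",env.read_camera(n)[:,:,::-1])
    i=env.camera_info(n);print(n,i)
s=env.observe();print(s["time"],s["eef_pos"],s["orientation"],s["finger_gap"])
E
```

```text
scene {'K': array([[381.18004257,   0.        , 272.86486286],
       [  0.        , 381.18004257, 200.77008514],
       [  0.        ,   0.        ,   1.        ]]), 'world_to_cam': array([[-7.94711786e-01,  6.06986841e-01, -3.90052968e-04,
         3.33997334e+02],
       [-3.90472000e-01, -5.10742442e-01,  7.65946327e-01,
         1.22325940e+02],
       [ 4.64720124e-01,  6.08858878e-01,  6.42904404e-01,
        -1.31980649e+03],
       [ 0.00000000e+00,  0.00000000e+00,  0.00000000e+00,
         1.00000000e+00]])}
side {'K': array([[525.00367973,   0.        , 278.22855842],
       [  0.        , 525.00367973, 210.89069984],
       [  0.        ,   0.        ,   1.        ]]), 'world_to_cam': array([[ 9.38701489e-01, -3.44338294e-01, -1.64515691e-02,
        -3.72237275e+02],
       [ 2.45362363e-01,  6.33837454e-01,  7.33517139e-01,
        -1.66431138e+02],
       [-2.42150420e-01, -6.92590226e-01,  6.79471819e-01,
        -1.14677647e+03],
       [ 0.00000000e+00,  0.00000000e+00,  0.00000000e+00,
         1.00000000e+00]])}
0.1 [241.34233762 602.94094526 230.49591772] [-5.94547783e-01 -3.08450071e+00  2.58801793e-03] 85.83467964672036
```

View pics/scene0.png

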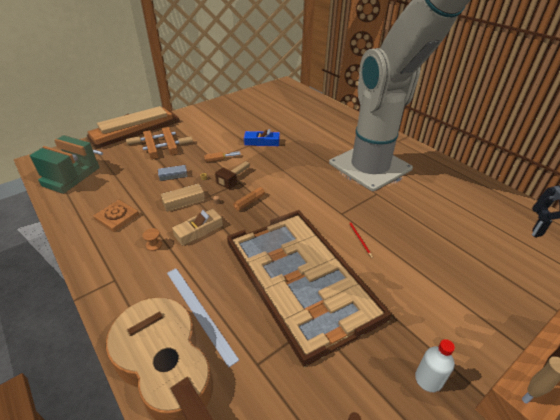

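View pics/side0.png

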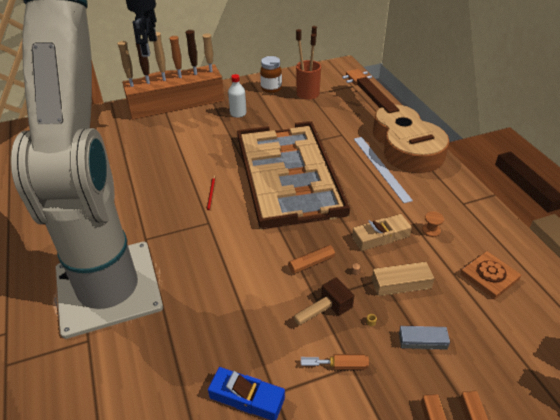

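Scene view: tray around (305,280), tools left of it. Side view candidates:
- Plane: pale plane with iron at (382,232). Not it: plain block at (402,278), blue look-alike at (245,392).
- Gouge: (335,361), with blade. Not it: blank at (312,260).
- Mallet: (325,300).
- Stone: grey bar at (424,337).

Next I'll take close crops to check.

```bash
cat > h.py <<'E'
import numpy as np
from workcell import env
def ray(info,u,v,z):
    K,T=info["K"],info["world_to_cam"];R,t=T[:3,:3],T[:3,3]
    d=np.array([(u-K[0,2])/K[0,0],-(v-K[1,2])/K[1,1],-1.0]); o=-R.T@t; w=R.T@d
    return (o+w*(z-o[2])/w[2])[:2]
def proj(info,p):
    K,T=info["K"],info["world_to_cam"];c=T[:3,:3]@np.array(p,float)+T[:3,3]
    return K[0,0]*c[0]/-c[2]+K[0,2], K[1,1]*-c[1]/-c[2]+K[1,2]
E
python3 - <<'E'
import cv2
a=cv2.imread("pics/side0.png")
cv2.imwrite("pics/c1.png",cv2.resize(a[215:405,200:460],None,fx=3,fy=3,interpolation=cv2.INTER_CUBIC))
cv2.imwrite("pics/c2.png",cv2.resize(a[115:230,230:355],None,fx=5,fy=5,interpolation=cv2.INTER_CUBIC))
from h import *
i=env.camera_info("side")
for n,u,v,z in[("plane",382,232,17),("block",402,278,17),("mallet",338,295,22),("stone",424,337,13),("gouge",340,361,13),("blank",312,260,14),("blue",245,392,17),("tray0",240,130,30),("tray1",315,124,30),("tray2",345,208,30),("tray3",263,221,30)]: print(n,ray(i,u,v,z).round())
E
```

```text
plane [628. -78.]
block [ 601. -218.]
mallet [ 451. -214.]
stone [ 568. -361.]
gouge [ 392. -351.]
blank [441. -98.]
blue [ 205. -350.]
tray0 [436. 431.]
tray1 [652. 380.]
tray2 [576.  16.]
tray3 [375.  45.]
```

View pics/c1.png

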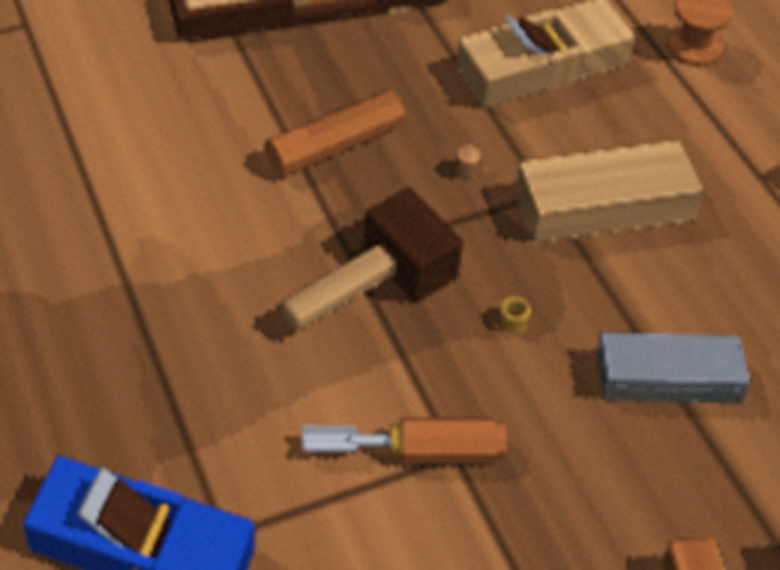

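View pics/c2.png

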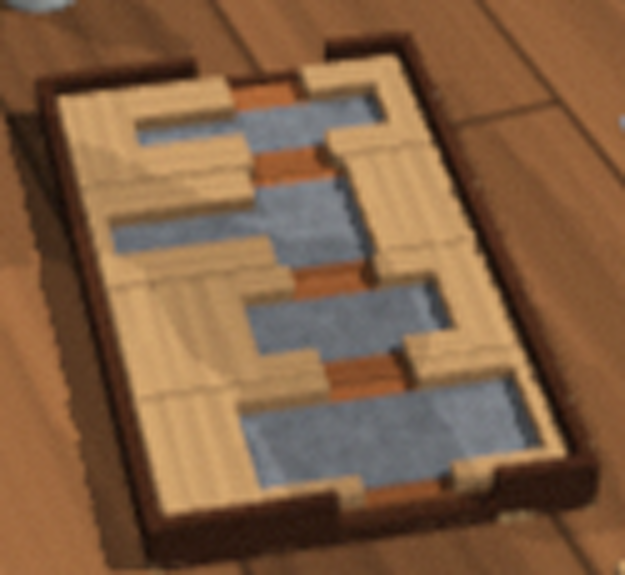

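The crops confirm the choice. c1 shows the plane with its iron at crop (545,45), block (610,190), mallet head (413,240), stone (675,365), gouge (450,440), blank (335,130), and the blue plane to be left alone. c2 shows the pockets from far to near: gouge, mallet, stone, plane.

```bash
cat >> h.py <<'E'
from scipy.spatial.transform import Rotation as Ro
def state():
    s=env.observe();R=Ro.from_rotvec(s["orientation"]).as_matrix()
    print("t",round(s["time"],2),"tcp",s["eef_pos"].round(1) if hasattr(s["eef_pos"],"round") else s["eef_pos"],"gap",round(s["finger_gap"],1),"F",np.round(s["wrist_force"],1),"ff",np.round(s["finger_force"],1),"xaxis deg",np.degrees(np.arctan2(R[1,0],R[0,0])).round(1),"zax",R[:,2].round(3))
    return s,R
def delta(target,xdeg=None):
    """cm in tool axes to reach TCP target; turn (rad about tool z) so that tool x has heading xdeg (mod 180)"""
    s,R=state();d=R.T@(np.array(target)-np.array(s["eef_pos"]))/10
    print("offset",d.round(2))
    if xdeg is not None:
        h=np.degrees(np.arctan2(R[1,0],R[0,0]));t=-(xdeg-h); t=(t+90)%180-90
        print("rz rad",np.radians(t).round(3))
E
python3 - <<'E'
from h import *
i=env.camera_info("side")
def c1(p,z): return ray(i,200+p[0]/3,215+p[1]/3,z)
def c2(p,z): return ray(i,230+p[0]/5,115+p[1]/5,z)
def ang(d): return np.degrees(np.arctan2(d[1],d[0])).round(1)
def quad(n,f,P,z):
    q=[f(p,z) for p in P]; q=np.array(q);print(n,"c",q.mean(0).round(1),"ang",ang(q[1]-q[0]),ang(q[2]-q[3]),"L",np.linalg.norm(q[1]-q[0]).round(),np.linalg.norm(q[2]-q[3]).round(),"W",np.linalg.norm(q[3]-q[0]).round(),np.linalg.norm(q[2]-q[1]).round())
quad("plane",c1,[(460,45),(590,0),(633,38),(485,80)],34)
quad("block",c1,[(522,160),(685,143),(702,187),(538,210)],34)
quad("mallet",c1,[(367,208),(410,190),(463,243),(418,268)],44)
quad("stone",c1,[(602,335),(745,335),(748,373),(603,378)],25)
a,b=c1((292,315),22),c1((390,258),22);print("mhandle",a.round(),b.round(),ang(b-a))
a,b=c1((303,438),13),c1((506,440),13);print("gouge",a.round(),b.round(),ang(b-a),np.linalg.norm(b-a))
quad("Ppl",c2,[(238,412),(515,375),(545,447),(262,488)],22)
quad("Pst",c2,[(245,300),(435,275),(455,330),(262,358)],22)
a,b=c2((60,97),22),c2((165,520),22);print("left edge",a,b,ang(a-b),np.linalg.norm(b-a))
s,R=state();print(R.round(2));w=env.camera_info("wrist");T=w["world_to_cam"];print(w["K"][0],(-T[:3,:3].T@T[:3,3]).round(),T[:3,:3].round(2))
E
```

```text
plane c [621.  -81.3] ang 4.1 -0.3 L 119.0 127.0 W 40.0 51.0
block c [ 602.  -219.1] ang -13.2 -10.9 L 120.0 119.0 W 46.0 41.0
mallet c [ 447.5 -218.7] ang 6.7 12.3 L 35.0 38.0 W 60.0 57.0
stone c [ 567.4 -360.5] ang -20.8 -18.5 L 93.0 93.0 W 33.0 29.0
mhandle [ 349. -242.] [ 429. -222.] 13.9
gouge [ 323. -325.] [ 442. -371.] -21.4 127.22672485900986
Ppl c [505.9  80.4] ang -9.7 -9.1 L 144.0 143.0 W 58.0 56.0
Pst c [520.4 171.5] ang -9.5 -8.6 L 103.0 103.0 W 48.0 47.0
left edge [438.19840409 418.70107999] [379.61393836  59.342753  ] 80.7 364.10238504913826
t 0.1 tcp [241.3 602.9 230.5] gap 85.8 F [-0.1 -0.1 -0.6] ff 0.0 xaxis deg 158.2 zax [-0.001 -0.002 -1.   ]
[[-0.93  0.37 -0.  ]
 [ 0.37  0.93 -0.  ]
 [-0.   -0.   -1.  ]]
[306.91701962   0.         281.28957938] [168. 633. 372.] [[ 0.37  0.93 -0.  ]
 [-0.89  0.35 -0.3 ]
 [-0.28  0.12  0.95]]
```

```bash
python3 -m creep '{"offset":[[-2.5,-1.3,0],[-6,-3.2,0],[-9.5,-5,0],[-13,-6.9,0],[-16.5,-8.7,0]],"rot":[[0,0,0],[0,0,0],[0,0,0],[0,0,0],[0,0,0]],"jaw":[0,0,0,0,0]}' 40
python3 -m creep '{"offset":[[-3.5,-1.9,0],[-7,-3.7,0],[-10.5,-5.5,0],[-14,-7.4,0],[-17.5,-9.2,0]],"rot":[[0,0,0],[0,0,0],[0,0,0],[0,0,0],[0,0,0]],"jaw":[0,0,0,0,0]}'
python3 -m creep '{"offset":[[-3,-1.6,0],[-6,-3.2,0],[-8.5,-4.4,0],[-9.5,-5,0],[-9.5,-5,0]],"rot":[[0,0,-0.06],[0,0,-0.12],[0,0,-0.18],[0,0,-0.227],[0,0,-0.227]],"jaw":[0,0,0,0,0]}'
python3 - <<'E'
from h import *;import cv2,pickle
s,R=state();i=env.camera_info("wrist");im=env.read_camera("wrist")
pickle.dump(i,open("w1.pkl","wb"));cv2.imwrite("pics/w1.png",im[:,:,::-1])
E
```

```text
time: 0.52
eef_pos: [363.1, 459.5, 230.9]
orientation: [-0.594, -3.085, 0.002]
wrist_force: [0.2, 0.4, -0.2]
finger_gap: 85.4
finger_force: 0.0
time: 0.93
eef_pos: [491.4, 309.0, 231.0]
orientation: [-0.594, -3.084, 0.001]
wrist_force: [0.4, 0.6, -0.1]
finger_gap: 85.6
finger_force: 0.0
time: 1.35
eef_pos: [562.6, 224.5, 230.8]
orientation: [0.25, 3.131, -0.004]
wrist_force: [-0.2, 0.3, 0.8]
finger_gap: 85.7
finger_force: 0.0
t 1.35 tcp [562.6 224.5 230.8] gap 85.7 F [-0.2  0.3  0.8] ff 0.0 xaxis deg 170.9 zax [ 0.001 -0.002 -1.   ]
```

View pics/w1.png

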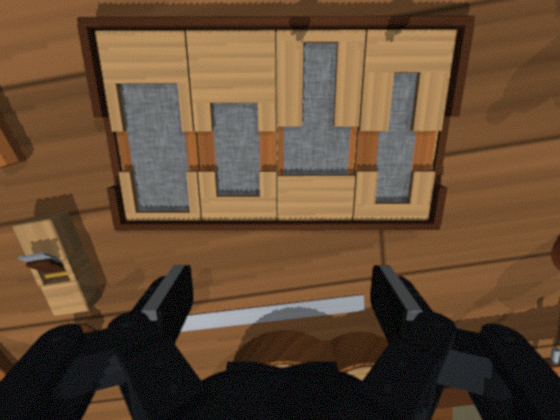

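The wrist view shows the tray square to the image: plane pocket (157,147), stone pocket (237,150), mallet T pocket (318,110), gouge pocket (398,140).

```bash
python3 - <<'E'
from h import *;import pickle
i=pickle.load(open("w1.pkl","rb"))
r=lambda u,v,z=22:ray(i,u,v,z)
def quad(n,P):
    q=np.array([r(*p) for p in P]);d=q[2]-q[1];print(n,q.mean(0).round(1),np.degrees(np.arctan2(d[1],d[0])).round(1),np.linalg.norm(q[1]-q[0]).round(),np.linalg.norm(q[2]-q[1]).round())
quad("plane",[(118,83),(182,83),(190,212),(134,213)])
quad("stone",[(212,103),(257,103),(260,198),(217,198)])
a=(r(303,42)+r(336,42))/2;b=(r(283,175)+r(350,175))/2;print("mallet",a,b,np.linalg.norm(b-a))
a=(r(394,72)+r(417,72))/2;b=(r(375,203)+r(410,203))/2;print("gouge",a,b,np.linalg.norm(b-a))
delta((448,-219,231),193)
E
```

```text
plane [505.7  89.8] -10.9 68.0 144.0
stone [521.  179.5] -8.6 49.0 107.0
mallet [424.35550174 285.84615464] [560.70153531 265.76058375] 137.81752801386673
gouge [466.6288839 371.4511032] [608.52797671 350.91939199] 143.3767892878309
t 1.4 tcp [560.8 227.4 230.8] gap 85.6 F [-0.2  0.8 -0.1] ff 0.0 xaxis deg 170.9 zax [-0.001 -0.001 -1.   ]
offset [ 4.100e+00 -4.586e+01  1.000e-02]
rz rad -0.385
```

```bash
python3 - <<'E'
from h import *;import cv2
s,R=state()
def seg(n,roi):
    i=env.camera_info(n);im=env.read_camera(n);hsv=cv2.cvtColor(im,cv2.COLOR_RGB2HSV)
    m=((hsv[...,1]<75)&(hsv[...,2]>50)&(hsv[...,2]<190)).astype(np.uint8)
    k=np.zeros_like(m);x0,y0,x1,y1=roi;k[y0:y1,x0:x1]=1;m*=k
    cs=cv2.findContours(m,0,2)[0]
    for c in cs:
        if cv2.contourArea(c)<150: continue
        # floor as seen at z=12
        w=np.array([ray(i,u,v,12) for u,v in c[:,0]],np.float32)
        (cx,cy),(a,b),t=cv2.minAreaRect(w);print(n,c[:,0].mean(0).round(),"c",round(cx,1),round(cy,1),"size",round(a),round(b),"ang",round(t,1))
seg("wrist",(80,20,470,225));seg("side",(230,115,355,230));seg("scene",(225,210,390,355))
i=env.camera_info("wrist");print(proj(i,s["eef_pos"]))
E
```

```text
t 1.4 tcp [560.8 227.4 230.8] gap 85.6 F [-0.2  0.8 -0.1] ff 0.0 xaxis deg 170.9 zax [-0.001 -0.001 -1.   ]
wrist [234. 152.] c 519.9 178.2 size 53 106 ang 81.3
wrist [148. 151.] c 505.3 87.2 size 67 145 ang 81.0
wrist [398. 142.] c 538.0 361.4 size 43 144 ang 82.6
wrist [310. 122.] c 492.5 276.1 size 76 139 ang 81.0
side [308. 203.] c 507.5 86.5 size 67 144 ang 81.0
side [300. 179.] c 521.9 177.5 size 52 103 ang 80.9
side [282. 160.] c 494.7 274.7 size 75 138 ang 80.8
side [284. 140.] c 540.0 360.0 size 42 142 ang 82.5
scene [328. 320.] c 537.2 362.7 size 42 142 ang 79.8
scene [316. 287.] c 491.3 275.8 size 76 136 ang 81.5
scene [284. 265.] c 518.3 178.6 size 53 102 ang 80.8
scene [266. 242.] c 504.1 87.4 size 66 143 ang 81.0
(np.float64(274.1868439101173), np.float64(275.06315350061175))
```

```bash
python3 -m creep '{"offset":[[0.2,-2.5,0],[0.6,-6.5,0],[0.9,-10.5,0],[1.3,-14.5,0],[1.65,-18.5,0]],"rot":[[0,0,0],[0,0,0],[0,0,0],[0,0,0],[0,0,0]],"jaw":[0,0,0,0,0]}'
python3 -m creep '{"offset":[[0.3,-4,0],[0.7,-8,0],[1.05,-12,0],[1.4,-15.5,0],[1.65,-18.5,0]],"rot":[[0,0,0],[0,0,0],[0,0,0],[0,0,0],[0,0,0]],"jaw":[0,0,0,0,0]}'
python3 -m creep '{"offset":[[0.25,-3,0],[0.5,-6,0],[0.75,-8,0],[0.8,-8.9,0],[0.8,-8.9,0]],"rot":[[0,0,-0.1],[0,0,-0.2],[0,0,-0.3],[0,0,-0.385],[0,0,-0.385]],"jaw":[0,0,0,0,0]}'
python3 -m creep '{"offset":[[0,0,0],[0,0,0],[0,0,0],[0,0,0],[0,0,0]],"rot":[[0,0,0],[0,0,0],[0,0,0],[0,0,0],[0,0,0]],"jaw":[0,0,0,0,0]}'
python3 - <<'E'
from h import *;import cv2,pickle
s,R=state();i=env.camera_info("wrist");im=env.read_camera("wrist")
pickle.dump(i,open("w2.pkl","wb"));cv2.imwrite("pics/w2.png",im[:,:,::-1])
E
```

```text
time: 1.97
eef_pos: [514.3, 49.5, 231.4]
orientation: [-0.236, -3.132, -0.001]
wrist_force: [1.9, -0.9, -0.0]
finger_gap: 85.2
finger_force: 0.0
time: 2.38
eef_pos: [470.0, -132.1, 231.6]
orientation: [-0.241, -3.132, 0.0]
wrist_force: [-0.0, -0.9, -0.6]
finger_gap: 85.3
finger_force: 0.0
time: 2.8
eef_pos: [449.0, -219.2, 231.4]
orientation: [0.362, -3.121, 0.001]
wrist_force: [-0.8, -0.4, 1.3]
finger_gap: 85.3
finger_force: 0.0
time: 3.22
eef_pos: [449.8, -217.1, 231.3]
orientation: [-0.364, 3.12, 0.0]
wrist_force: [0.0, -0.5, -0.3]
finger_gap: 84.8
finger_force: 0.0
t 3.22 tcp [ 449.8 -217.1  231.3] gap 84.8 F [ 0.  -0.5 -0.3] ff 0.0 xaxis deg -166.7 zax [ 0.  0. -1.]
```

View pics/w2.png

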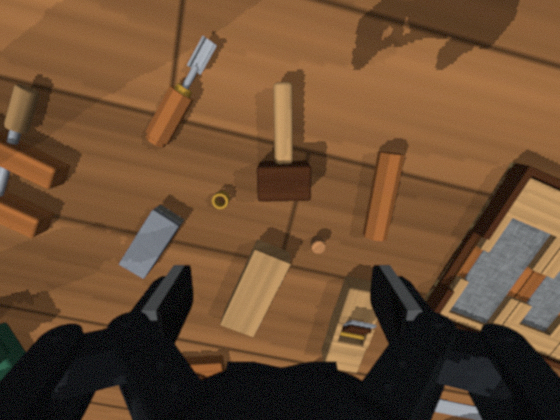

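Top view of everything: mallet head (284,182) with handle to (283,84), gouge (168,115), stone (150,240), block (256,290), blank (383,197), plane (350,325).

```bash
python3 - <<'E'
from h import *;import pickle,cv2
i=pickle.load(open("w2.pkl","rb"))
hd=lambda d:np.degrees(np.arctan2(d[1],d[0])).round(1)
a=ray(i,283,84,22);b=ray(i,284,160,22);f=(ray(i,258.5,199,44)+ray(i,311,201,44))/2
u=(b-a)/np.linalg.norm(b-a);print("mallet",a,b,hd(b-a),"far",f,"c",f-20*u,"from handle end",a+110*u)
t=ray(i,208,42,13);e=ray(i,157.5,141,16);u=(e-t)/np.linalg.norm(e-t);print("gouge",t,e,hd(u),np.linalg.norm(e-t),t+74*u)
im=cv2.imread("pics/w2.png");hsv=cv2.cvtColor(im,cv2.COLOR_BGR2HSV)
# dark head mask
m=((hsv[...,2]<75)).astype(np.uint8);m[:,:240]=0;m[:,330:]=0;m[:150]=0;m[215:]=0
c=max(cv2.findContours(m,0,2)[0],key=cv2.contourArea);print(cv2.boundingRect(c))
# gouge handle mask contour
m=((hsv[...,0]<14)&(hsv[...,1]>150)).astype(np.uint8);k=np.zeros_like(m);k[80:155,135:200]=1
c=max(cv2.findContours(m*k,0,2)[0],key=cv2.contourArea);print(cv2.minAreaRect(c))
delta((448,-219,150),193)
E
```

```text
mallet [ 345.72558366 -239.12382491] [ 423.99672155 -219.24390213] 14.3 far [ 463.93992625 -208.94395277] c [ 444.55540177 -213.86738764] from handle end [ 452.34046827 -212.04493312]
gouge [ 323.3359038  -325.42903341] [ 437.14331111 -364.56365803] -19.0 120.34801536852866 [ 393.31419231 -349.49226547]
(257, 150, 70, 39)
((167.453857421875, 118.33076477050781), (30.388507843017578, 61.397186279296875), 29.74488067626953)
t 3.27 tcp [ 449.7 -217.3  231.3] gap 85.4 F [ 0.9  0.1 -0.2] ff 0.0 xaxis deg -166.7 zax [ 0.  0. -1.]
offset [ 0.21 -0.12  8.13]
rz rad 0.005
```

```bash
python3 -m creep '{"offset":[[0,0.1,3],[0.1,0.2,6.5],[0.1,0.2,10],[0.1,0.2,13],[0.1,0.2,15]],"rot":[[0,0,-0.01],[0,0,-0.01],[0,0,-0.01],[0,0,-0.01],[0,0,-0.01]],"jaw":[0,0,0,0,0]}'
python3 -m creep '{"offset":[[0,0,2],[0,0,4],[0,0,6],[0,0,7.5],[0,0,8.1]],"rot":[[0,0,0],[0,0,0],[0,0,0],[0,0,0],[0,0,0]],"jaw":[0,0,0,0,0]}'
python3 -m creep '{"offset":[[0,0,0],[0,0,0],[0,0,0],[0,0,0],[0,0,0]],"rot":[[0,0,0],[0,0,0],[0,0,0],[0,0,0],[0,0,0]],"jaw":[30,60,90,120,120]}' 50
python3 -m creep '{"offset":[[0,0,0],[0,0,0],[0,0,0],[0,0,0],[0,0,0]],"rot":[[0,0,0],[0,0,0],[0,0,0],[0,0,0],[0,0,0]],"jaw":[120,120,120,120,120]}' 50
```

```text
time: 3.68
eef_pos: [446.9, -215.6, 78.8]
orientation: [0.378, -3.116, -0.002]
wrist_force: [-1.0, -0.5, -0.7]
finger_gap: 85.7
finger_force: 0.0
time: 4.1
eef_pos: [447.2, -215.7, -1.6]
orientation: [0.378, -3.116, -0.002]
wrist_force: [-0.5, -0.5, 0.4]
finger_gap: 85.3
finger_force: 0.0
time: 4.52
eef_pos: [448.6, -216.7, 1.1]
orientation: [-0.377, 3.117, -0.001]
wrist_force: [0.9, 0.0, 2.0]
finger_gap: 59.5
finger_force: 54.7
time: 4.93
eef_pos: [448.6, -216.7, 1.1]
orientation: [-0.378, 3.118, -0.001]
wrist_force: [-0.8, -0.4, 6.3]
finger_gap: 59.4
finger_force: 55.2
```

```bash
python3 -m creep '{"offset":[[0,0,-0.5],[0,0,-2],[0,0,-5],[0,0,-8.5],[0,0,-11]],"rot":[[0,0,0],[0,0,0],[0,0,0],[0,0,0],[0,0,0]],"jaw":[120,120,120,120,120]}' 50
python3 -m creep '{"offset":[[-0.7,1.5,0],[-2,4.5,0],[-3.3,7.5,0],[-4.7,10.5,0],[-6.2,14,0]],"rot":[[0,0,0],[0,0,0],[0,0,0],[0,0,0],[0,0,0]],"jaw":[120,120,120,120,120]}'
python3 -m creep '{"offset":[[-1.5,3.5,0],[-3.1,7,0],[-4.6,10.5,0],[-6.2,14,0],[-7.7,17.5,0]],"rot":[[0,0,0],[0,0,0],[0,0,0],[0,0,0],[0,0,0]],"jaw":[120,120,120,120,120]}'
python3 -m creep '{"offset":[[-1.5,3.4,0],[-3,6.8,0],[-4.3,9.8,0],[-5.5,12.3,0],[-6,13.6,0]],"rot":[[0,0,0.08],[0,0,0.16],[0,0,0.24],[0,0,0.32],[0,0,0.39]],"jaw":[120,120,120,120,120]}'
python3 -m creep '{"offset":[[0,0,0],[0,0,0],[0,0,0],[0,0,0],[0,0,0]],"rot":[[0,0,0],[0,0,0],[0,0,0],[0,0,0],[0,0,0]],"jaw":[120,120,120,120,120]}'
python3 - <<'E'
from h import *;import cv2,pickle
delta((534.4,268.9,112),171);i=env.camera_info("wrist");im=env.read_camera("wrist")
pickle.dump(i,open("w3.pkl","wb"));cv2.imwrite("pics/w3.png",im[:,:,::-1])
E
```

```text
time: 5.35
eef_pos: [448.0, -216.5, 112.4]
orientation: [-0.378, 3.118, -0.001]
wrist_force: [-0.7, -0.0, -2.3]
finger_gap: 59.4
finger_force: 54.7
time: 5.77
eef_pos: [474.6, -65.4, 110.6]
orientation: [-0.374, 3.119, -0.001]
wrist_force: [0.8, 0.0, -1.8]
finger_gap: 59.7
finger_force: 54.8
time: 6.18
eef_pos: [507.5, 124.5, 110.5]
orientation: [0.378, -3.118, 0.0]
wrist_force: [0.8, 0.2, -2.3]
finger_gap: 59.3
finger_force: 54.8
time: 6.6
eef_pos: [533.2, 274.5, 110.3]
orientation: [0.232, 3.133, 0.005]
wrist_force: [0.0, 1.0, -1.8]
finger_gap: 59.4
finger_force: 54.6
time: 7.02
eef_pos: [533.6, 267.2, 110.4]
orientation: [-0.236, -3.132, 0.001]
wrist_force: [0.5, 0.8, -1.8]
finger_gap: 59.3
finger_force: 54.6
t 7.02 tcp [533.6 267.2 110.4] gap 59.3 F [ 0.5  0.8 -1.8] ff 54.6 xaxis deg 171.4 zax [-0.    -0.001 -1.   ]
offset [-0.05  0.18 -0.16]
rz rad 0.006
```

View pics/w3.png

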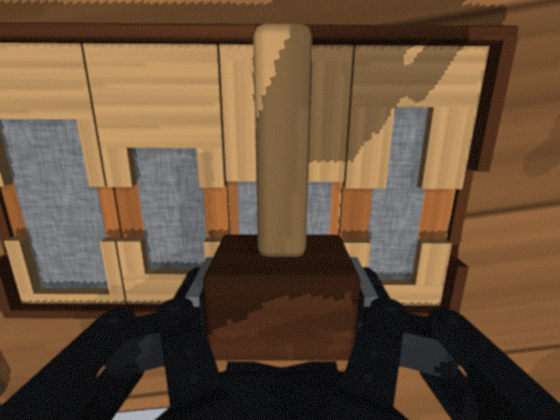

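The mallet is held square over its T pocket: handle from (283,28) to the head's near top edge (285,238).

```bash
python3 - <<'E'
from h import *;import pickle
i=pickle.load(open("w3.pkl","rb"));s,R=state();p=np.array(s["eef_pos"])
for n,u,v,z in[("near top edge",286,237,153.3),("handle end",283.5,27,140),("handle base",285,237,140)]:
    w=ray(i,u,v,z);print(n,w,R.T@(np.r_[w,p[2]]-p))
E
```

```text
t 7.07 tcp [533.7 267.5 110.4] gap 59.6 F [-0.9 -0.3 -1.1] ff 54.6 xaxis deg 171.4 zax [-0. -0. -1.]
near top edge [497.05553741 274.80848709] [3.73243799e+01 1.72759860e+00 6.63085398e-03]
handle end [429.90880732 284.00954374] [1.05091535e+02 7.50189410e-01 2.07376323e-02]
handle base [502.58723838 273.77009155] [3.16994985e+01 1.53090217e+00 5.59957473e-03]
```

```bash
python3 - <<'E'
from h import *;import pickle
i=pickle.load(open("w3.pkl","rb"));s,R=state();p=np.array(s["eef_pos"])
for n,u,v,z in[("near bottom edge",286,237,109.3),("near top",286,281,153.3),("far top",286,358,153.3)]:
    w=ray(i,u,v,z);print(n,w,R.T@(np.r_[w,p[2]]-p))
E
```

```text
t 7.07 tcp [533.7 267.5 110.4] gap 59.6 F [-0.9 -0.3 -1.1] ff 54.6 xaxis deg 171.4 zax [-0. -0. -1.]
near bottom edge [515.55088124 272.66781512] [1.87172150e+01 2.38609449e+00 2.56142066e-03]
near top [514.28725724 272.28194261] [1.99086415e+01 1.81500280e+00 3.08781254e-03]
far top [548.91790211 267.20433772] [-1.50918260e+01  1.99065931e+00 -4.03264966e-03]
```

```bash
python3 -m creep '{"offset":[[0,0.2,1.5],[0,0.2,4],[0,0.2,6.5],[0,0.2,8],[0,0.2,8.8]],"rot":[[0,0,0.006],[0,0,0.006],[0,0,0.006],[0,0,0.006],[0,0,0.006]],"jaw":[120,120,120,120,120]}' 50
python3 -m creep '{"offset":[[0,0,0.2],[0,0,0.4],[0,0,0.6],[0,0,0.75],[0,0,0.85]],"rot":[[0,0,0],[0,0,0],[0,0,0],[0,0,0],[0,0,0]],"jaw":[120,120,120,120,120]}' 50
```

```text
time: 7.48
eef_pos: [532.6, 269.6, 20.3]
orientation: [-0.244, -3.129, 0.003]
wrist_force: [-0.2, -0.1, -2.0]
finger_gap: 59.3
finger_force: 54.7
time: 7.9
eef_pos: [534.4, 271.4, 14.6]
orientation: [0.243, 3.131, 0.001]
wrist_force: [0.0, 0.6, -1.0]
finger_gap: 59.3
finger_force: 54.7
```

```bash
python3 -m creep '{"offset":[[0,-0.15,0.05],[0,-0.15,0.1],[0,-0.15,0.15],[0,-0.15,0.15],[0,-0.15,0.15]],"rot":[[0,0,0],[0,0,0],[0,0,0],[0,0,0],[0,0,0]],"jaw":[120,120,120,120,120]}' 50
```

```text
time: 8.32
eef_pos: [533.7, 269.3, 13.2]
orientation: [0.243, 3.132, 0.0]
wrist_force: [-1.3, -1.8, 6.4]
finger_gap: 59.7
finger_force: 55.4
```

```bash
python3 -m creep '{"offset":[[0,0,0],[0,0,0],[0,0,0],[0,0,0],[0,0,0]],"rot":[[0,0,0],[0,0,0],[0,0,0],[0,0,0],[0,0,0]],"jaw":[65,50,30,10,0]}' 50
python3 -m creep '{"offset":[[0,0,-1],[0,0,-3.5],[0,0,-7],[0,0,-11],[0,0,-15]],"rot":[[0,0,0],[0,0,0],[0,0,0],[0,0,0],[0,0,0]],"jaw":[0,0,0,0,0]}'
python3 - <<'E'
from h import *;import cv2
im=env.read_camera("side");cv2.imwrite("pics/s1.png",cv2.resize(im[110:235,225:360,::-1],None,fx=4,fy=4,interpolation=cv2.INTER_CUBIC))
delta((393.4,-350.5,165),159)
E
```

```text
time: 8.73
eef_pos: [533.6, 269.7, 12.2]
orientation: [-0.243, -3.132, -0.0]
wrist_force: [0.1, -0.7, -0.7]
finger_gap: 85.5
finger_force: 0.0
time: 9.15
eef_pos: [533.0, 269.3, 164.2]
orientation: [-0.243, -3.131, 0.001]
wrist_force: [0.5, 0.4, -0.6]
finger_gap: 85.6
finger_force: 0.0
t 9.2 tcp [537.9 271.3 172.6] gap 85.5 F [2.3 1.1 6. ] ff 0.0 xaxis deg 171.1 zax [ 0.012  0.006 -1.   ]
offset [  4.65 -63.67   0.2 ]
rz rad 0.211
```

View pics/s1.png

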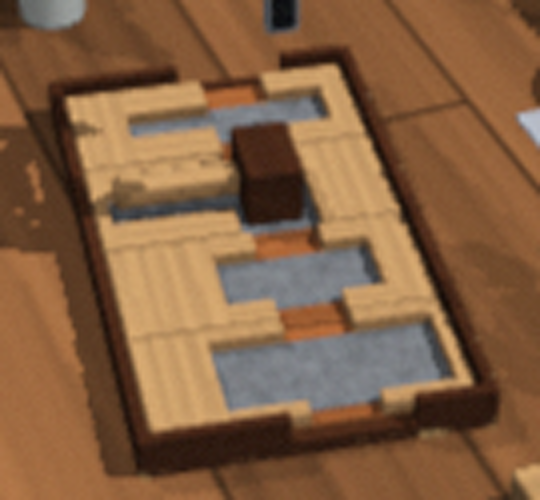

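s1 shows the mallet lying in its T pocket, head at (268,170) and handle down in the slot. Next is the gouge.

```bash
python3 -m creep '{"offset":[[0.2,-2.5,0],[0.4,-6,0],[0.7,-10,0],[1,-14,0],[1.3,-18,0]],"rot":[[0,0,0],[0,0,0],[0,0,0],[0,0,0],[0,0,0]],"jaw":[0,0,0,0,0]}'
python3 -m creep '{"offset":[[0.3,-4,0],[0.6,-8,0],[0.9,-12,0],[1.2,-16,0],[1.4,-19,0]],"rot":[[0,0,0],[0,0,0],[0,0,0],[0,0,0],[0,0,0]],"jaw":[0,0,0,0,0]}'
python3 -m creep '{"offset":[[0.3,-3.5,0],[0.5,-7,0],[0.8,-10.5,0],[1,-13.5,0],[1.2,-16,0]],"rot":[[0,0,0],[0,0,0],[0,0,0],[0,0,0],[0,0,0]],"jaw":[0,0,0,0,0]}'
python3 -m creep '{"offset":[[0.2,-3,0],[0.4,-6,0],[0.6,-8.5,0],[0.7,-10.2,0],[0.7,-10.6,0]],"rot":[[0,0,0.05],[0,0,0.1],[0,0,0.15],[0,0,0.2],[0,0,0.2]],"jaw":[0,0,0,0,0]}'
python3 -m creep '{"offset":[[0,0,0],[0,0,0],[0,0,0],[0,0,0],[0,0,0]],"rot":[[0,0,0],[0,0,0],[0,0,0],[0,0,0],[0,0,0]],"jaw":[60,60,60,60,60]}'
python3 - <<'E'
from h import *;import cv2,pickle
delta((393.4,-350.5,0),159.5);i=env.camera_info("wrist");im=env.read_camera("wrist")
pickle.dump(i,open("w4.pkl","wb"));cv2.imwrite("pics/w4.png",im[:,:,::-1])
E
```

```text
time: 9.62
eef_pos: [492.4, 92.3, 162.9]
orientation: [0.242, 3.131, 0.0]
wrist_force: [0.3, -0.8, 0.4]
finger_gap: 85.3
finger_force: 0.0
time: 10.03
eef_pos: [448.6, -95.3, 162.9]
orientation: [0.247, 3.131, -0.002]
wrist_force: [-0.5, -1.1, 0.2]
finger_gap: 85.4
finger_force: 0.0
time: 10.45
eef_pos: [412.4, -250.9, 162.9]
orientation: [0.247, 3.131, -0.002]
wrist_force: [-0.4, 0.0, 0.3]
finger_gap: 85.5
finger_force: 0.0
time: 10.87
eef_pos: [388.9, -355.3, 162.8]
orientation: [0.565, 3.09, -0.004]
wrist_force: [-0.4, 0.2, 1.2]
finger_gap: 85.5
finger_force: 0.0
time: 11.28
eef_pos: [390.6, -350.5, 162.3]
orientation: [-0.551, -3.093, -0.001]
wrist_force: [-0.2, 0.5, 0.6]
finger_gap: 65.2
finger_force: 0.0
t 11.28 tcp [ 390.6 -350.5  162.3] gap 65.2 F [-0.2  0.5  0.6] ff 0.0 xaxis deg 159.8 zax [ 0.     0.001 -1.   ]
offset [-0.26  0.08 16.23]
rz rad 0.005
```

View pics/w4.png

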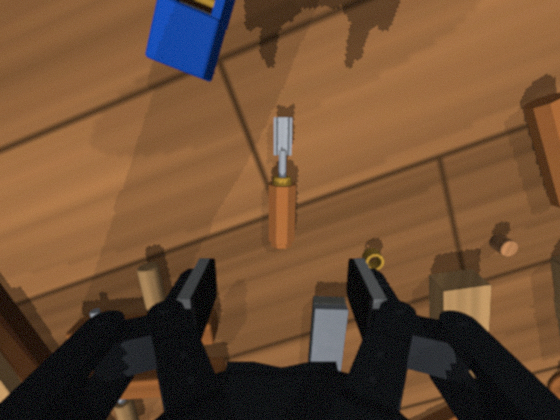

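The gouge is aligned with the tool: tip (283,117), ferrule (282,180), handle end (281,248).

```bash
python3 - <<'E'
from h import *;import pickle
i=pickle.load(open("w4.pkl","rb"))
t=ray(i,283,117,14);e=ray(i,281.3,248,20);f=ray(i,282,186,24);u=(e-t)/np.linalg.norm(e-t)
print(t,e,np.degrees(np.arctan2(u[1],u[0])),np.linalg.norm(e-t),"fromtip",t+74*u,"from end",e-52*u,"ferr",f+12*u)
p=((t+74*u)+(e-52*u))/2;delta((p[0],p[1],0),np.degrees(np.arctan2(u[1],u[0])))
E
```

```text
[ 321.67891565 -323.48922222] [ 440.46460168 -368.7641657 ] -20.864252193450014 127.12143687008339 fromtip [ 390.82650384 -349.84469695] from end [ 391.87440458 -350.24410237] ferr [ 390.53428654 -349.87745618]
t 11.33 tcp [ 390.5 -350.7  162.3] gap 65.2 F [0.  0.1 0.2] ff 0.0 xaxis deg 159.8 zax [ 0.  0. -1.]
offset [-0.06  0.09 16.23]
rz rad 0.011
```

```bash
python3 -m creep '{"offset":[[-0.05,0.1,2],[-0.05,0.1,5],[-0.05,0.1,8.5],[-0.05,0.1,11],[-0.05,0.1,13]],"rot":[[0,0,0.01],[0,0,0.01],[0,0,0.01],[0,0,0.01],[0,0,0.01]],"jaw":[60,60,60,60,60]}'
python3 -m creep '{"offset":[[0,0,0.8],[0,0,1.6],[0,0,2.4],[0,0,2.9],[0,0,3.1]],"rot":[[0,0,0],[0,0,0],[0,0,0],[0,0,0],[0,0,0]],"jaw":[60,60,60,60,60]}'
python3 -m creep '{"offset":[[0,0,0],[0,0,0],[0,0,0],[0,0,0],[0,0,0]],"rot":[[0,0,0],[0,0,0],[0,0,0],[0,0,0],[0,0,0]],"jaw":[100,130,160,200,200]}' 40
python3 -m creep '{"offset":[[0,0,0],[0,0,0],[0,0,0],[0,0,0],[0,0,0]],"rot":[[0,0,0],[0,0,0],[0,0,0],[0,0,0],[0,0,0]],"jaw":[200,200,200,200,200]}' 40
```

```text
time: 11.75
eef_pos: [390.4, -349.8, 30.3]
orientation: [-0.568, -3.088, -0.002]
wrist_force: [0.6, -0.1, -0.1]
finger_gap: 65.5
finger_force: 0.0
time: 12.17
eef_pos: [391.2, -351.1, 1.3]
orientation: [0.57, 3.089, -0.0]
wrist_force: [-1.0, 0.2, -0.5]
finger_gap: 65.2
finger_force: 0.0
time: 12.58
eef_pos: [391.2, -351.2, 2.0]
orientation: [0.57, 3.089, -0.001]
wrist_force: [-0.7, 0.4, 4.8]
finger_gap: 25.0
finger_force: 39.4
time: 13.0
eef_pos: [391.2, -351.3, 2.0]
orientation: [0.57, 3.088, -0.001]
wrist_force: [-0.2, 0.7, 7.1]
finger_gap: 24.9
finger_force: 39.6
```

```bash
python3 -m creep '{"offset":[[0,0,-0.5],[0,0,-2],[0,0,-5],[0,0,-8.5],[0,0,-11]],"rot":[[0,0,0],[0,0,0],[0,0,0],[0,0,0],[0,0,0]],"jaw":[200,200,200,200,200]}' 40
python3 -m creep '{"offset":[[0.3,2,0],[0.8,5.5,0],[1.4,9,0],[1.9,12.7,0],[2.45,16.5,0]],"rot":[[0,0,0],[0,0,0],[0,0,0],[0,0,0],[0,0,0]],"jaw":[200,200,200,200,200]}'
python3 -m creep '{"offset":[[0.6,3.8,0],[1.1,7.6,0],[1.7,11.4,0],[2.3,15.2,0],[2.8,19,0]],"rot":[[0,0,0],[0,0,0],[0,0,0],[0,0,0],[0,0,0]],"jaw":[200,200,200,200,200]}'
python3 -m creep '{"offset":[[0.6,3.8,0],[1.1,7.6,0],[1.7,11.4,0],[2.3,15.2,0],[2.8,19,0]],"rot":[[0,0,0],[0,0,0],[0,0,0],[0,0,0],[0,0,0]],"jaw":[200,200,200,200,200]}'
python3 -m creep '{"offset":[[0.6,3.8,0],[1.1,7.6,0],[1.7,11.4,0],[2.2,15,0],[2.6,17.2,0]],"rot":[[0,0,-0.04],[0,0,-0.08],[0,0,-0.12],[0,0,-0.17],[0,0,-0.21]],"jaw":[200,200,200,200,200]}'
python3 -m creep '{"offset":[[0,0,0],[0,0,0],[0,0,0],[0,0,0],[0,0,0]],"rot":[[0,0,0],[0,0,0],[0,0,0],[0,0,0],[0,0,0]],"jaw":[200,200,200,200,200]}'
python3 - <<'E'
from h import *;import cv2,pickle
delta((548.8,359.8,13.9),171);i=env.camera_info("wrist");im=env.read_camera("wrist")
pickle.dump(i,open("w5.pkl","wb"));cv2.imwrite("pics/w5.png",im[:,:,::-1])
E
```

```text
time: 13.42
eef_pos: [391.0, -351.2, 113.5]
orientation: [0.57, 3.089, -0.001]
wrist_force: [0.8, -0.4, -1.2]
finger_gap: 25.3
finger_force: 39.6
time: 13.83
eef_pos: [426.8, -186.9, 111.6]
orientation: [0.572, 3.089, -0.0]
wrist_force: [1.2, 0.4, -1.1]
finger_gap: 25.1
finger_force: 39.6
time: 14.25
eef_pos: [468.2, 1.4, 111.5]
orientation: [-0.57, -3.089, -0.0]
wrist_force: [-0.1, -1.1, -0.7]
finger_gap: 24.8
finger_force: 39.6
time: 14.67
eef_pos: [509.7, 189.0, 111.5]
orientation: [-0.569, -3.089, 0.0]
wrist_force: [0.2, -0.5, 0.3]
finger_gap: 25.0
finger_force: 39.6
time: 15.08
eef_pos: [546.7, 362.3, 111.3]
orientation: [0.233, 3.133, 0.005]
wrist_force: [0.6, -0.2, -1.6]
finger_gap: 24.9
finger_force: 39.6
time: 15.5
eef_pos: [547.4, 355.0, 111.5]
orientation: [-0.247, -3.132, 0.002]
wrist_force: [-0.6, -0.3, -0.6]
finger_gap: 24.9
finger_force: 39.6
t 15.5 tcp [547.4 355.  111.5] gap 24.9 F [-0.6 -0.3 -0.6] ff 39.6 xaxis deg 171.0 zax [-0.    -0.001 -1.   ]
offset [-0.06  0.5   9.76]
rz rad -0.0
```

View pics/w5.png

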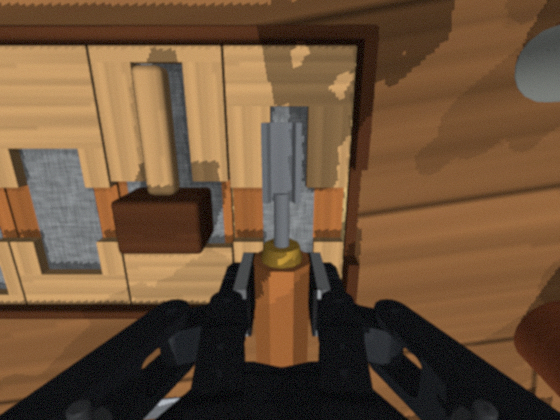

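The gouge is held straight, blade tip at (283,122) over its slot. The mallet lies in its pocket at left.

```bash
python3 -m creep '{"offset":[[0,0.4,1.5],[0,0.4,4],[0,0.4,6.5],[0,0.4,8],[0,0.4,8.8]],"rot":[[0,0,0],[0,0,0],[0,0,0],[0,0,0],[0,0,0]],"jaw":[200,200,200,200,200]}' 40
python3 -m creep '{"offset":[[0,0,0.2],[0,0,0.4],[0,0,0.6],[0,0,0.7],[0,0,0.75]],"rot":[[0,0,0],[0,0,0],[0,0,0],[0,0,0],[0,0,0]],"jaw":[200,200,200,200,200]}' 40
python3 -m creep '{"offset":[[0,0,0],[0,0,0.1],[0,0,0.15],[0,0,0.2],[0,0,0.2]],"rot":[[0,0,0],[0,0,0],[0,0,0],[0,0,0],[0,0,0]],"jaw":[200,200,200,200,200]}' 40
```

```text
time: 15.97
eef_pos: [546.0, 359.7, 19.8]
orientation: [-0.243, -3.128, 0.004]
wrist_force: [0.8, 0.2, -1.2]
finger_gap: 25.3
finger_force: 39.6
time: 16.38
eef_pos: [548.3, 361.2, 16.6]
orientation: [0.243, 3.131, 0.002]
wrist_force: [1.0, 0.4, -0.6]
finger_gap: 25.1
finger_force: 39.6
time: 16.8
eef_pos: [547.9, 360.9, 14.1]
orientation: [0.243, 3.132, 0.0]
wrist_force: [-0.7, -0.1, 1.3]
finger_gap: 25.1
finger_force: 39.8
```

```bash
python3 -m creep '{"offset":[[0,0,0.05],[0,0,0.05],[0,0,0.05],[0,0,0.05],[0,0,0.05]],"rot":[[0,0,0],[0,0,0],[0,0,0],[0,0,0],[0,0,0]],"jaw":[200,200,170,140,110]}' 40
python3 -m creep '{"offset":[[0,0,0],[0,0,-0.5],[0,0,-3],[0,0,-6.5],[0,0,-10]],"rot":[[0,0,0],[0,0,0],[0,0,0],[0,0,0],[0,0,0]],"jaw":[110,110,110,110,110]}'
python3 -m creep '{"offset":[[0,0,-2],[0,0,-4],[0,0,-5],[0,0,-5],[0,0,-5]],"rot":[[0,0,0],[0,0,0],[0,0,0],[0,0,0],[0,0,0]],"jaw":[0,0,0,0,0]}'
python3 - <<'E'
from h import *;import pickle
i=pickle.load(open("w2.pkl","rb"))
# plane: visible top corners in w2 near end, sides (z=34)
for u,v in[(345,282),(376,290),(327,362)]: print(ray(i,u,v,34))
delta((623,-80,165),178)
E
```

```text
time: 17.22
eef_pos: [547.8, 360.8, 13.1]
orientation: [0.243, 3.132, -0.0]
wrist_force: [-1.1, -0.0, 0.7]
finger_gap: 47.9
finger_force: 0.0
time: 17.63
eef_pos: [547.1, 360.2, 113.7]
orientation: [-0.243, -3.13, 0.003]
wrist_force: [0.8, 0.2, 1.1]
finger_gap: 48.4
finger_force: 0.0
time: 18.05
eef_pos: [547.6, 360.8, 163.1]
orientation: [-0.243, -3.132, -0.0]
wrist_force: [-0.2, -0.3, -0.2]
finger_gap: 85.1
finger_force: 0.0
[ 553.32542661 -109.55845874]
[555.28144759 -68.00580311]
[679.15425786 -97.11749261]
t 18.05 tcp [547.6 360.8 163.1] gap 85.1 F [-0.2 -0.3 -0.2] ff 0.0 xaxis deg 171.1 zax [-0.  0. -1.]
offset [-14.24 -42.39  -0.2 ]
rz rad -0.12
```

```bash
python3 -m creep '{"offset":[[-1,-2.8,0],[-2.2,-6.6,0],[-3.5,-10.3,0],[-4.8,-14,0],[-6,-17.8,0]],"rot":[[0,0,0],[0,0,0],[0,0,0],[0,0,0],[0,0,0]],"jaw":[0,0,0,0,0]}'
python3 -m creep '{"offset":[[-1.2,-3.7,0],[-2.4,-7.2,0],[-3.6,-10.7,0],[-4.7,-14,0],[-5.7,-17,0]],"rot":[[0,0,0],[0,0,0],[0,0,0],[0,0,0],[0,0,0]],"jaw":[0,0,0,0,0]}'
python3 -m creep '{"offset":[[-1,-3,0],[-1.8,-5.5,0],[-2.3,-7,0],[-2.5,-7.6,0],[-2.5,-7.6,0]],"rot":[[0,0,-0.05],[0,0,-0.1],[0,0,-0.15],[0,0,-0.2],[0,0,-0.2]],"jaw":[0,0,0,0,0]}'
python3 -m creep '{"offset":[[0,0,0],[0,0,0],[0,0,0],[0,0,0],[0,0,0]],"rot":[[0,0,0],[0,0,0],[0,0,0],[0,0,0],[0,0,0]],"jaw":[0,0,0,0,0]}'
python3 - <<'E'
from h import *;import cv2,pickle
delta((621,-81,0),183);i=env.camera_info("wrist");im=env.read_camera("wrist")
pickle.dump(i,open("w6.pkl","wb"));cv2.imwrite("pics/w6.png",im[:,:,::-1])
E
```

```text
time: 18.47
eef_pos: [578.6, 173.9, 161.2]
orientation: [-0.242, -3.129, 0.002]
wrist_force: [0.2, -0.3, 0.6]
finger_gap: 85.2
finger_force: 0.0
time: 18.88
eef_pos: [608.6, -3.8, 161.3]
orientation: [-0.245, -3.129, 0.002]
wrist_force: [0.1, 0.3, -0.4]
finger_gap: 85.4
finger_force: 0.0
time: 19.3
eef_pos: [621.5, -83.1, 161.3]
orientation: [0.066, -3.138, 0.001]
wrist_force: [0.2, 0.3, -0.4]
finger_gap: 85.5
finger_force: 0.0
time: 19.72
eef_pos: [622.7, -79.0, 163.2]
orientation: [0.073, -3.141, -0.0]
wrist_force: [-1.0, -0.8, -0.1]
finger_gap: 85.2
finger_force: 0.0
t 19.72 tcp [622.7 -79.  163.2] gap 85.2 F [-1.  -0.8 -0.1] ff 0.0 xaxis deg -177.4 zax [-0.  0. -1.]
offset [ 0.18 -0.2  16.32]
rz rad -0.006
```

View pics/w6.png

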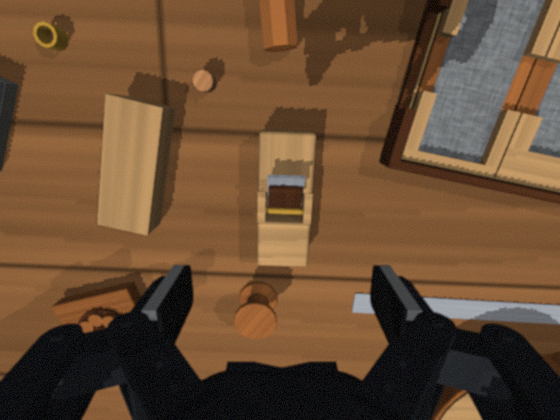

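The plane with its iron is aligned with the tool: near end at row 132, far top edge (259..306, 265). The knob at (256,318) is clear of it.

```bash
python3 - <<'E'
from h import *;import pickle
i=pickle.load(open("w6.pkl","rb"))
f=(ray(i,259,264.5,34)+ray(i,306.5,264.5,34))/2;n0=(ray(i,260,133,0)+ray(i,315,133,0))/2
l=ray(i,259,264.5,34)-ray(i,260,160,34);print(f,n0,np.linalg.norm(f-n0),"left edge",np.degrees(np.arctan2(l[1],l[0])),"axis",np.degrees(np.arctan2(*(f-n0)[::-1])))
r=ray(i,306.5,264.5,34)-ray(i,314,150,34);print(np.degrees(np.arctan2(r[1],r[0])))
w=ray(i,306.5,264.5,34)-ray(i,259,264.5,34);print("w",w,np.linalg.norm(w))
p=(f+n0)/2;print(p);delta((p[0],p[1],0))
E
```

```text
[687.34985041 -73.99245523] [563.61462944 -75.22772881] 123.74138680481732 left edge 0.9260060207151655 axis 0.5719762798186463
0.7368763980523055
w [-2.20036268 46.68887494] 46.74069574777468
[625.48223993 -74.61009202]
t 19.77 tcp [622.7 -79.2 163.3] gap 85.5 F [ 0.1  0.7 -0.8] ff 0.0 xaxis deg -177.4 zax [-0.  0. -1.]
offset [-0.3   0.45 16.33]
```

```bash
python3 -m creep '{"offset":[[-0.15,0.3,2],[-0.15,0.3,5],[-0.15,0.3,8.5],[-0.15,0.3,11],[-0.15,0.3,13]],"rot":[[0,0,0.025],[0,0,0.025],[0,0,0.025],[0,0,0.025],[0,0,0.025]],"jaw":[0,0,0,0,0]}'
python3 -m creep '{"offset":[[0,0,0.8],[0,0,1.6],[0,0,2.4],[0,0,2.9],[0,0,3.1]],"rot":[[0,0,0],[0,0,0],[0,0,0],[0,0,0],[0,0,0]],"jaw":[0,0,0,0,0]}'
python3 -m creep '{"offset":[[0,0,0],[0,0,0],[0,0,0],[0,0,0],[0,0,0]],"rot":[[0,0,0],[0,0,0],[0,0,0],[0,0,0],[0,0,0]],"jaw":[30,60,90,120,140]}' 60
python3 -m creep '{"offset":[[0,0,0],[0,0,0],[0,0,0],[0,0,0],[0,0,0]],"rot":[[0,0,0],[0,0,0],[0,0,0],[0,0,0],[0,0,0]],"jaw":[140,140,140,140,140]}' 60
python3 -m creep '{"offset":[[0,0,-0.5],[0,0,-2],[0,0,-5],[0,0,-8.5],[0,0,-11]],"rot":[[0,0,0],[0,0,0],[0,0,0],[0,0,0],[0,0,0]],"jaw":[140,140,140,140,140]}' 60
python3 -c "
from h import *
delta((505.6,87,113),171)"
```

```text
time: 20.18
eef_pos: [623.0, -76.4, 31.1]
orientation: [0.032, -3.139, -0.001]
wrist_force: [0.2, -0.1, -0.1]
finger_gap: 85.6
finger_force: 0.0
time: 20.6
eef_pos: [624.4, -77.0, 2.4]
orientation: [-0.032, 3.141, -0.0]
wrist_force: [-0.4, -0.4, 0.2]
finger_gap: 85.1
finger_force: 0.0
time: 21.02
eef_pos: [624.8, -76.9, 3.3]
orientation: [-0.032, 3.14, 0.0]
wrist_force: [-0.8, 0.8, 4.9]
finger_gap: 48.8
finger_force: 64.3
time: 21.43
eef_pos: [624.8, -76.9, 3.3]
orientation: [-0.031, 3.14, 0.0]
wrist_force: [-0.8, 0.1, 6.4]
finger_gap: 49.6
finger_force: 64.3
time: 21.85
eef_pos: [624.0, -77.1, 114.1]
orientation: [-0.032, 3.141, -0.0]
wrist_force: [0.6, -0.7, -2.4]
finger_gap: 49.3
finger_force: 63.4
t 21.85 tcp [624.  -77.1 114.1] gap 49.3 F [ 0.6 -0.7 -2.4] ff 63.4 xaxis deg -178.8 zax [ 0. -0. -1.]
offset [11.51 16.65  0.1 ]
rz rad 0.177
```

```bash
python3 -m creep '{"offset":[[1,1.5,0],[2.8,4.1,0],[4.6,6.7,0],[6.4,9.3,0],[8,11.6,0]],"rot":[[0,0,0],[0,0,0],[0,0,0],[0,0,0],[0,0,0]],"jaw":[140,140,140,140,140]}'
python3 -m creep '{"offset":[[1.5,2.2,0],[2.8,4.1,0],[3.5,5,0],[3.5,5.05,0],[3.5,5.05,0]],"rot":[[0,0,0.06],[0,0,0.11],[0,0,0.16],[0,0,0.177],[0,0,0.177]],"jaw":[140,140,140,140,140]}'
python3 -m creep '{"offset":[[0,0,0],[0,0,0],[0,0,0],[0,0,0],[0,0,0]],"rot":[[0,0,0],[0,0,0],[0,0,0],[0,0,0],[0,0,0]],"jaw":[140,140,140,140,140]}'
python3 - <<'E'
from h import *;import cv2,pickle
delta((505.6,87,15.3),171);i=env.camera_info("wrist");im=env.read_camera("wrist")
pickle.dump(i,open("w7.pkl","wb"));cv2.imwrite("pics/w7.png",im[:,:,::-1])
E
```

```text
time: 22.27
eef_pos: [539.6, 39.0, 112.0]
orientation: [0.032, -3.139, -0.001]
wrist_force: [-0.2, 0.5, -4.3]
finger_gap: 48.9
finger_force: 63.2
time: 22.68
eef_pos: [505.5, 87.6, 112.2]
orientation: [-0.243, -3.132, 0.001]
wrist_force: [-0.5, 1.1, -3.1]
finger_gap: 49.7
finger_force: 63.2
time: 23.1
eef_pos: [506.1, 86.5, 112.3]
orientation: [0.247, 3.132, -0.0]
wrist_force: [-0.7, 0.6, -2.9]
finger_gap: 48.7
finger_force: 63.2
t 23.1 tcp [506.1  86.5 112.3] gap 48.7 F [-0.7  0.6 -2.9] ff 63.2 xaxis deg 171.0 zax [ 0. -0. -1.]
offset [0.05 0.04 9.7 ]
rz rad -0.001
```

View pics/w7.png

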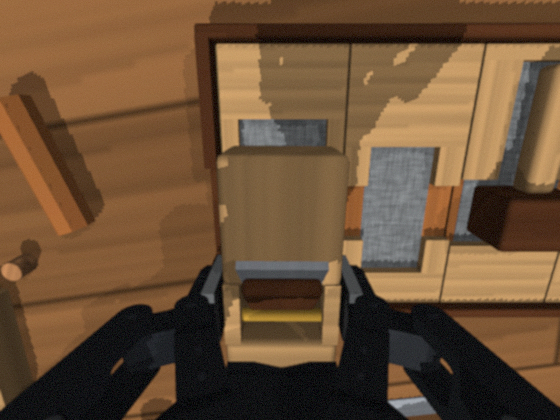

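```bash
python3 - <<'E'
from h import *;import pickle
i=pickle.load(open("w7.pkl","rb"));s,R=state();p=np.array(s["eef_pos"])
for u,v,z in[(283,148,109),(283,155,143),(283,360,143),(220,200,143),(347,200,143)]:
    w=ray(i,u,v,z);print((R.T@(np.r_[w,p[2]]-p)).round(1))
E
```

```text
t 23.15 tcp [505.9  86.7 112.3] gap 49.3 F [-0.4  0.5 -3.3] ff 63.2 xaxis deg 171.0 zax [ 0. -0. -1.]
[62.6  1.  -0. ]
[64.   0.8 -0. ]
[-27.9   1.    0. ]
[ 47.1 -22.9   0. ]
[47.2 25.  -0. ]
```

The plane sits within 2 mm of the TCP, with its near end at row 150, over its pocket. I'll lower it.

```bash
python3 -m creep '{"offset":[[-0.05,0,1.5],[-0.05,0,4],[-0.05,0,6.5],[-0.05,0,8],[-0.05,0,8.8]],"rot":[[0,0,0],[0,0,0],[0,0,0],[0,0,0],[0,0,0]],"jaw":[140,140,140,140,140]}' 60
python3 -m creep '{"offset":[[0,0,0.2],[0,0,0.4],[0,0,0.6],[0,0,0.7],[0,0,0.75]],"rot":[[0,0,0],[0,0,0],[0,0,0],[0,0,0],[0,0,0]],"jaw":[140,140,140,140,140]}' 60
python3 -m creep '{"offset":[[0,0,0],[0,0,0.1],[0,0,0.15],[0,0,0.2],[0,0,0.2]],"rot":[[0,0,0],[0,0,0],[0,0,0],[0,0,0],[0,0,0]],"jaw":[140,140,140,140,140]}' 60
```

```text
time: 23.57
eef_pos: [505.2, 86.8, 22.4]
orientation: [-0.246, -3.129, 0.001]
wrist_force: [-0.6, -0.0, -3.4]
finger_gap: 48.9
finger_force: 63.1
time: 23.98
eef_pos: [506.9, 87.3, 17.5]
orientation: [0.246, 3.131, 0.001]
wrist_force: [-0.2, 0.1, -4.1]
finger_gap: 49.3
finger_force: 63.1
time: 24.4
eef_pos: [506.4, 87.2, 15.3]
orientation: [0.246, 3.132, 0.001]
wrist_force: [-1.6, -1.0, 2.4]
finger_gap: 49.0
finger_force: 63.9
```

```bash
python3 -m creep '{"offset":[[0,0,0],[0,0,0],[0,0,0],[0,0,0],[0,0,0]],"rot":[[0,0,0],[0,0,0],[0,0,0],[0,0,0],[0,0,0]],"jaw":[95,75,50,25,10]}' 50
python3 -m creep '{"offset":[[0,0,-1],[0,0,-3.5],[0,0,-7],[0,0,-11],[0,0,-15]],"rot":[[0,0,0],[0,0,0],[0,0,0],[0,0,0],[0,0,0]],"jaw":[10,10,0,0,0]}'
python3 -m creep '{"offset":[[-0.7,-2.4,0],[-1.7,-5.7,0],[-2.8,-9.3,0],[-4,-13,0],[-5,-16.6,0]],"rot":[[0,0,0],[0,0,0],[0,0,0],[0,0,0],[0,0,0]],"jaw":[0,0,0,0,0]}'
python3 -m creep '{"offset":[[-1.1,-3.7,0],[-2.2,-7.4,0],[-3.3,-11,0],[-4.2,-14,0],[-5,-16.6,0]],"rot":[[0,0,0],[0,0,0],[0,0,0],[0,0,0],[0,0,0]],"jaw":[0,0,0,0,0]}'
python3 -m creep '{"offset":[[-0.9,-3,0],[-1.8,-6,0],[-2.6,-8.5,0],[-3,-10,0],[-3,-10,0]],"rot":[[0,0,0.05],[0,0,0.1],[0,0,0.15],[0,0,0.19],[0,0,0.19]],"jaw":[0,0,0,0,0]}'
python3 -m creep '{"offset":[[0,0,0],[0,0,0],[0,0,0],[0,0,0],[0,0,0]],"rot":[[0,0,0],[0,0,0],[0,0,0],[0,0,0],[0,0,0]],"jaw":[30,30,30,30,30]}'
python3 - <<'E'
from h import *;import cv2,pickle
delta((567.4,-360.5,0),160);i=env.camera_info("wrist");im=env.read_camera("wrist")
pickle.dump(i,open("w8.pkl","wb"));cv2.imwrite("pics/w8.png",im[:,:,::-1])
E
```

```text
time: 24.82
eef_pos: [506.3, 87.1, 14.8]
orientation: [0.246, 3.132, 0.0]
wrist_force: [-0.1, -0.0, 0.5]
finger_gap: 82.3
finger_force: 0.0
time: 25.23
eef_pos: [505.5, 86.8, 166.7]
orientation: [-0.247, -3.131, 0.001]
wrist_force: [0.7, 0.5, -0.1]
finger_gap: 85.2
finger_force: 0.0
time: 25.65
eef_pos: [530.0, -86.3, 165.8]
orientation: [0.245, 3.131, -0.0]
wrist_force: [1.6, 0.2, 0.7]
finger_gap: 85.5
finger_force: 0.0
time: 26.07
eef_pos: [552.6, -259.7, 165.7]
orientation: [0.25, 3.131, -0.002]
wrist_force: [0.4, 0.6, 0.5]
finger_gap: 85.5
finger_force: 0.0
time: 26.48
eef_pos: [565.8, -365.2, 165.5]
orientation: [0.552, 3.092, -0.007]
wrist_force: [-0.5, -1.9, 0.9]
finger_gap: 85.7
finger_force: 0.0
time: 26.9
eef_pos: [567.6, -358.6, 165.0]
orientation: [0.539, 3.095, 0.001]
wrist_force: [-0.0, -1.0, 0.4]
finger_gap: 75.8
finger_force: 0.0
t 26.9 tcp [ 567.6 -358.6  165. ] gap 75.8 F [-0.  -1.   0.4] ff 0.0 xaxis deg 160.2 zax [ 0.     0.001 -1.   ]
offset [-0.05 -0.19 16.5 ]
rz rad 0.004
```

View pics/w8.png

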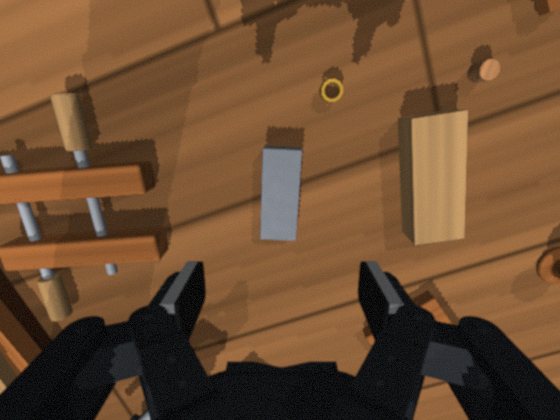

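The stone bar is under the gripper: top corners about (264,150), (301,150), (296,240), (261,239). The clamp at left is clear.

```bash
python3 - <<'E'
from h import *;import pickle
i=pickle.load(open("w8.pkl","rb"))
q=np.array([ray(i,u,v,25) for u,v in[(264,150.5),(301,150.5),(296,240.5),(261,239)]]);c=q.mean(0)
a=(q[2]+q[3]-q[0]-q[1])/2;h=np.degrees(np.arctan2(a[1],a[0]));print(c,h,np.linalg.norm(a));delta((c[0],c[1],0),h)
E
```

```text
[ 566.34806477 -359.08020757] -22.25813752128267 88.09085877657613
t 26.95 tcp [ 567.5 -358.9  165. ] gap 75.5 F [ 0.1  0.5 -0.5] ff 0.0 xaxis deg 160.2 zax [ 0.  0. -1.]
offset [ 0.1  -0.06 16.5 ]
rz rad 0.043
```

```bash
python3 -m creep '{"offset":[[0.1,-0.05,2],[0.1,-0.05,5],[0.1,-0.05,8.5],[0.1,-0.05,11],[0.1,-0.05,13]],"rot":[[0,0,0.03],[0,0,0.03],[0,0,0.03],[0,0,0.03],[0,0,0.03]],"jaw":[30,30,30,30,30]}'
python3 -m creep '{"offset":[[0,0,0.8],[0,0,1.6],[0,0,2.4],[0,0,3],[0,0,3.2]],"rot":[[0,0,0],[0,0,0],[0,0,0],[0,0,0],[0,0,0]],"jaw":[30,30,30,30,30]}'
python3 -m creep '{"offset":[[0,0,0],[0,0,0],[0,0,0],[0,0,0],[0,0,0]],"rot":[[0,0,0],[0,0,0],[0,0,0],[0,0,0],[0,0,0]],"jaw":[60,90,120,150,180]}' 60
python3 -m creep '{"offset":[[0,0,0],[0,0,0],[0,0,0],[0,0,0],[0,0,0]],"rot":[[0,0,0],[0,0,0],[0,0,0],[0,0,0],[0,0,0]],"jaw":[180,180,180,180,180]}' 60
python3 -m creep '{"offset":[[0,0,-0.5],[0,0,-2],[0,0,-5],[0,0,-8.5],[0,0,-11]],"rot":[[0,0,0],[0,0,0],[0,0,0],[0,0,0],[0,0,0]],"jaw":[180,180,180,180,180]}' 60
python3 -c "
from h import *
delta((520,178,112),171)"
```

```text
time: 27.37
eef_pos: [565.2, -358.7, 32.4]
orientation: [-0.587, -3.084, -0.002]
wrist_force: [0.1, -0.4, 0.3]
finger_gap: 75.3
finger_force: 0.0
time: 27.78
eef_pos: [566.2, -360.0, 2.7]
orientation: [0.588, 3.086, -0.0]
wrist_force: [0.2, -0.5, -0.5]
finger_gap: 75.1
finger_force: 0.0
time: 28.2
eef_pos: [566.6, -360.4, 3.8]
orientation: [0.588, 3.085, -0.001]
wrist_force: [-0.2, 1.2, 4.8]
finger_gap: 34.9
finger_force: 61.0
time: 28.62
eef_pos: [566.6, -360.4, 3.8]
orientation: [0.588, 3.085, -0.001]
wrist_force: [-1.0, 1.2, 6.0]
finger_gap: 35.1
finger_force: 61.0
time: 29.03
eef_pos: [566.5, -360.6, 116.0]
orientation: [0.588, 3.084, -0.002]
wrist_force: [1.2, -0.7, -1.1]
finger_gap: 34.6
finger_force: 60.1
t 29.03 tcp [ 566.5 -360.6  116. ] gap 34.6 F [ 1.2 -0.7 -1.1] ff 60.1 xaxis deg 158.4 zax [ 0.002 -0.001 -1.   ]
offset [24.15 48.36  0.32]
rz rad -0.22
```

```bash
python3 -m creep '{"offset":[[0.8,1.6,0],[2.4,4.8,0],[4.1,8.2,0],[5.8,11.6,0],[7.5,15,0]],"rot":[[0,0,0],[0,0,0],[0,0,0],[0,0,0],[0,0,0]],"jaw":[180,180,180,180,180]}'
python3 -m creep '{"offset":[[1.8,3.6,0],[3.6,7.2,0],[5.4,10.8,0],[7.2,14.4,0],[8.9,17.8,0]],"rot":[[0,0,0],[0,0,0],[0,0,0],[0,0,0],[0,0,0]],"jaw":[180,180,180,180,180]}'
python3 -m creep '{"offset":[[1.7,3.4,0],[3.4,6.8,0],[5.2,10.4,0],[6.8,13.7,0],[7.7,15.5,0]],"rot":[[0,0,-0.04],[0,0,-0.09],[0,0,-0.14],[0,0,-0.19],[0,0,-0.22]],"jaw":[180,180,180,180,180]}'
python3 -m creep '{"offset":[[0,0,0],[0,0,0],[0,0,0],[0,0,0],[0,0,0]],"rot":[[0,0,0],[0,0,0],[0,0,0],[0,0,0],[0,0,0]],"jaw":[180,180,180,180,180]}'
python3 - <<'E'
from h import *;import cv2,pickle
delta((520,178,15.8),171);i=env.camera_info("wrist");im=env.read_camera("wrist")
pickle.dump(i,open("w9.pkl","wb"));cv2.imwrite("pics/w9.png",im[:,:,::-1])
E
```

```text
time: 29.45
eef_pos: [551.1, -191.4, 113.7]
orientation: [0.589, 3.085, 0.001]
wrist_force: [1.5, 0.4, -2.0]
finger_gap: 35.0
finger_force: 60.2
time: 29.87
eef_pos: [533.8, 7.7, 113.7]
orientation: [0.588, 3.086, 0.001]
wrist_force: [0.5, -0.2, -2.1]
finger_gap: 34.7
finger_force: 60.2
time: 30.28
eef_pos: [518.7, 184.0, 113.5]
orientation: [-0.233, -3.133, -0.006]
wrist_force: [-0.2, 0.9, -1.5]
finger_gap: 34.8
finger_force: 60.3
time: 30.7
eef_pos: [520.0, 176.0, 113.1]
orientation: [0.25, 3.131, -0.001]
wrist_force: [-1.0, 0.2, -1.7]
finger_gap: 35.2
finger_force: 60.2
t 30.7 tcp [520.  176.  113.1] gap 35.2 F [-1.   0.2 -1.7] ff 60.2 xaxis deg 170.9 zax [ 0.    -0.001 -1.   ]
offset [0.04 0.2  9.73]
rz rad -0.002
```

View pics/w9.png

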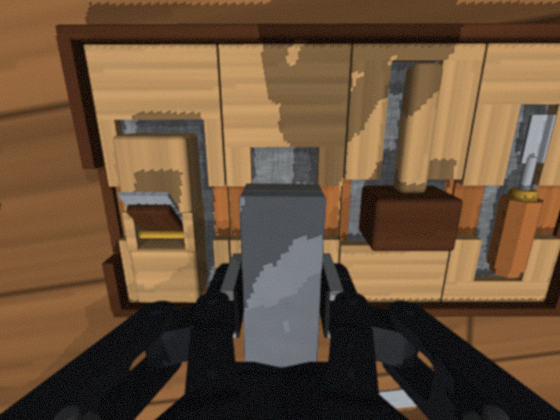

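The plane, mallet and gouge lie in their pockets. The stone is centred over its own, with its near end at row 184, about 45 mm ahead as it should be. I'll lower it.

```bash
python3 -m creep '{"offset":[[0,0.1,1.5],[0,0.1,4],[0,0.1,6.5],[0,0.1,8],[0,0.1,8.8]],"rot":[[0,0,0],[0,0,0],[0,0,0],[0,0,0],[0,0,0]],"jaw":[180,180,180,180,180]}' 60
python3 -m creep '{"offset":[[0,0,0.2],[0,0,0.4],[0,0,0.6],[0,0,0.7],[0,0,0.75]],"rot":[[0,0,0],[0,0,0],[0,0,0],[0,0,0],[0,0,0]],"jaw":[180,180,180,180,180]}' 60
python3 -m creep '{"offset":[[0,0,0],[0,0,0.1],[0,0,0.15],[0,0,0.2],[0,0,0.2]],"rot":[[0,0,0],[0,0,0],[0,0,0],[0,0,0],[0,0,0]],"jaw":[180,180,180,180,180]}' 60
```

```text
time: 31.17
eef_pos: [518.8, 177.5, 22.9]
orientation: [-0.248, -3.129, 0.002]
wrist_force: [0.4, -0.5, -1.1]
finger_gap: 35.0
finger_force: 60.2
time: 31.58
eef_pos: [520.4, 179.0, 18.0]
orientation: [0.246, 3.131, 0.001]
wrist_force: [-0.0, -0.5, -1.8]
finger_gap: 34.5
finger_force: 60.2
time: 32.0
eef_pos: [520.0, 178.9, 15.8]
orientation: [0.246, 3.132, 0.001]
wrist_force: [-1.9, 0.2, 4.1]
finger_gap: 34.5
finger_force: 60.9
```

Contact. I'll open partway, since there are neighbours on both sides, then lift and check.

```bash
python3 -m creep '{"offset":[[0,0,0],[0,0,0],[0,0,0],[0,0,0],[0,0,0]],"rot":[[0,0,0],[0,0,0],[0,0,0],[0,0,0],[0,0,0]],"jaw":[140,120,100,95,95]}' 50
python3 -m creep '{"offset":[[0,0,-0.5],[0,0,-2.5],[0,0,-6],[0,0,-10],[0,0,-14]],"rot":[[0,0,0],[0,0,0],[0,0,0],[0,0,0],[0,0,0]],"jaw":[95,95,95,95,95]}'
python3 -m creep '{"offset":[[0,0,-2],[0,0,-5],[0,0,-7],[0,0,-7],[0,0,-7]],"rot":[[0,0,0],[0,0,0],[0,0,0],[0,0,0],[0,0,0]],"jaw":[95,95,95,95,95]}'
python3 - <<'E'
from h import *;import cv2
state();a=env.read_camera("wrist")[:,:,::-1];b=env.read_camera("side")[:,:,::-1]
b=cv2.resize(b[110:410,190:470],None,fx=1.4,fy=1.4,interpolation=cv2.INTER_CUBIC)
a=cv2.resize(a[:300,60:500],(400,273));c=np.zeros((420,800,3),np.uint8);c[:a.shape[0],:400]=a;c[:420,400:792]=b[:420,:392]
cv2.imwrite("pics/end.png",c)
E
```

```text
time: 32.42
eef_pos: [519.9, 178.7, 15.3]
orientation: [0.246, 3.132, -0.0]
wrist_force: [0.0, -0.1, -0.2]
finger_gap: 53.7
finger_force: 0.0
time: 32.83
eef_pos: [519.1, 178.4, 156.7]
orientation: [-0.247, -3.13, 0.001]
wrist_force: [0.6, 0.7, -0.5]
finger_gap: 53.8
finger_force: 0.0
time: 33.25
eef_pos: [520.4, 179.0, 226.7]
orientation: [0.246, 3.13, 0.002]
wrist_force: [1.4, -0.1, -0.5]
finger_gap: 53.5
finger_force: 0.0
t 33.25 tcp [520.4 179.  226.7] gap 53.5 F [ 1.4 -0.1 -0.5] ff 0.0 xaxis deg 171.0 zax [ 0.002  0.001 -1.   ]
```

View pics/end.png

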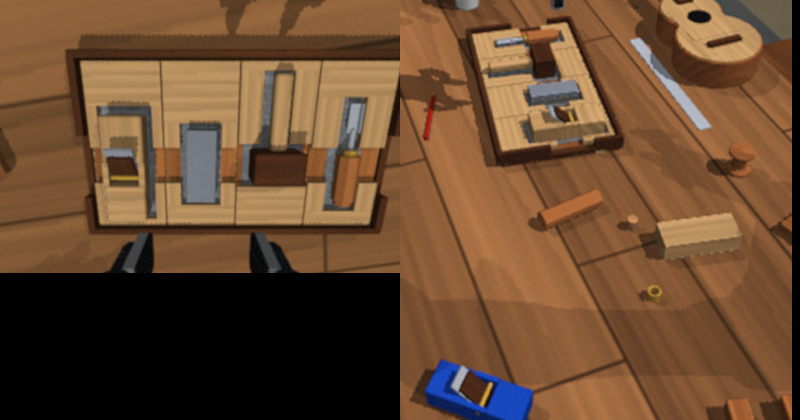

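```bash
python3 - <<'E'
from h import *
i=env.camera_info("wrist")
for x,y in[(98,115),(142,115),(108,222),(147,222)]: print(ray(i,60+1.1*x,1.1*y,46))
u=np.array([.988,-.156]);n=np.array([.156,.988]);c=np.mean([ray(i,60+1.1*x,1.1*y,46) for x,y in[(98,115),(142,115),(108,222),(147,222)]],0);d=c-[505.6,87];print("along",d@u,"across",d@n)
E
```

```text
[437.48571105  75.44212409]
[445.09647582 123.78865378]
[565.16804782  53.36060686]
[572.73512626 101.62360912]
along -0.7153006055995739 across 1.4604325582175848
```

The plane is centred to within 2 mm in its pocket. All four tools lie in their pockets, the block and blank are where they were, and the arm is clear.

```bash
python3 -c "
from workcell import env
print(env.finish_job())"
```

```text
the job is handed in; nothing more can be done
None
```

The mallet, gouge, plane and stone each lie flat in their fitted pockets, set down gently, with the block and blank left in place; the job was handed in after about 33 s of robot time.

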